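# Set up the anatomy station and hold the spring clip open over its label card

## Task

Set the wooden label block with its card down between the two anatomy models, in line with their plinths and square to them, leaving a finger's width clear on each side. Then pinch the wings of the spring clip that bites the rim of the steel pan, take it off the rim and bring it, still squeezed wide open, down over the middle of the card's top edge, so that the card stands about 15 mm deep between the gaping jaws with neither jaw nor coil touching it. Finish while holding it open there, ready for the question sheet to be slipped in: do not let the clip close or let go, drop nothing, and leave the models and other things undisturbed.

Things in the scene. Friction and masses are not known exactly. Their poses are not given: they have to be found in the camera images.
- label_block: Pale wooden block, 44 (its x) x 110 (y) x 45 mm high, with a white card standing fast in a slot along the middle of its top; about 170 g, loose. Origin: centre of the underside, z up. Pinch its two long sides (44 mm apart, along x) from above, a finger on either side of the card, high on the block so that the hand clears the card. Both ways round are alike.
- card_top (a point): Middle of the card's top edge, 75 mm above the block's underside; axes as the block. The card is 3 mm thick (x) and 100 mm long (y), and shows 30 mm above the block.
- hindbrain: Model of cerebellum and brain stem, ivory, on a dark wooden plinth 90 x 90 x 12 mm; 85 mm high in all, 450 g, loose. Origin: centre of the plinth's underside, z up; x away from the robot's side, y along the row of the two models.
- vertebrae: Model of two stacked vertebrae, bone-coloured, on the same kind of 90 x 90 x 12 mm plinth; 80 mm high in all, 450 g, loose. Origin and axes as for the other model; it stands in one row with it (same x and same yaw in its frame), 260 to 300 mm away, centre to centre, on its left or its right.
- clip: Steel bulldog spring clip, 85 g. Origin: middle of the hinge pin; y along the pin, z up towards the wings, x the way wings and jaws move. Jaws 60 mm wide (y); coil round the pin 10 mm thick, 44 mm long. At the start it bites the pan's left (+y) wall, y along the wall, coil resting on the rim (pin 55 mm above the table), lips 31 mm down the wall. Both ways round are alike.
- clip_wings (a point): Point to grip: midway between the two flat wings, 28 mm above the pin, axes as the clip. Wings 40 mm wide (y), up to 46 mm above the pin. Shut, they flare to 48 mm over their tops; fully squeezed they are parallel, 22 mm over the outer faces. Each takes 3 N at its top to start, 10 N here at the end: squeeze with 20 to 30 N till it stops, fingertips above the pin (jaws swing out below).
- clip_mouth (a point): The middle of the line where the closed lips meet, 36 mm below the pin in the clip's frame, axes as the clip. With the jaws fully open the lips stand about 21 mm apart and 34.5 mm below the pin.
- clip_jaw1 (a joint): Opening angle of one jaw plate about the pin: 0 shut, 0.30 rad fully open (wings parallel); sprung shut, moves together with the other. About 0.04 while biting the 3 mm pan wall.
- clip_jaw2 (a joint): Opening angle of the other jaw plate, same values.
- pan: Straight-sided stainless dissecting pan, fixed to the table, 300 mm (x) by 240 mm (y), 50 mm high, walls 3 mm thick. Origin: centre of the underside, z up. The clip sits on its +y wall, whose middle plane is 118.5 mm from the origin.
- brain: Bystander: ivory brain model, about 165 x 130 x 88 mm, lying in the pan. Origin: centre of its underside.
- forceps: Bystander: steel forceps lying flat on the table in front of the models, about 150 mm long (x) and 14 mm wide, 9 mm high. Origin: underside of the middle.
- jar: Bystander: amber jar with white lid, 72 mm across, 90 mm high, beyond the models. Origin: centre of the underside.
- dishes: Bystander: stack of three clear dishes, 90 mm across, 41 mm high, beyond the models. Origin: centre of the underside.
There are look-alikes about, which are no part of the job. Of the things that look like the clip, the largest one is meant.

How it is judged (in metres and radians):
On the way, in this order (a step that is already met when the one before it is completed fails the run):
1. the label block stands between the two models, in line and square, and is released (height (world z) of label_block below 0.003 m and angle between label_block's own z axis and vertical below 0.05 rad and x of label_block in the frame of hindbrain between -0.015 and 0.015 m and x of label_block in the frame of vertebrae between -0.015 and 0.015 m and horizontal distance between label_block and hindbrain between 0.115 and 0.19 m and horizontal distance between label_block and vertebrae between 0.115 and 0.19 m and angle between the y axis of label_block and the y axis of hindbrain, either way round below 0.14 rad and linear speed of label_block below 0.02 m/s and contact force between the fingers and label_block below 0.2 N), for 0.2 s.
2. the clip is squeezed open by its wings and lifted clear of the pan (value of joint each of clip_jaw1, clip_jaw2 above 0.21 rad and contact force between the fingers and clip above 3 N and contact force between clip and pan below 0.1 N and height (world z) of clip above 0.09 m), for 0.1 s.
At the end, for the whole second after the job is handed in: Block upright between the models, centre within 15 mm of their line, square within 0.14 rad, 15 mm clear of each plinth, not touched. Clip gripped, jaws open 0.21 rad or more, level, astride the card 9 mm deep or more, within 15 mm of its middle, parallel within 0.2 rad, not touching it (all of step 1 and value of joint each of clip_jaw1, clip_jaw2 above 0.21 rad and contact force between the fingers and clip above 3 N and contact force between clip and label_block below 0.2 N and linear speed of clip below 0.03 m/s and height (world z) of clip_mouth above 0.047 m and angle between clip's own z axis and vertical below 0.2 rad and x of card_top in the frame of clip_mouth between -0.008 and 0.008 m and y of clip_mouth in the frame of card_top between -0.015 and 0.015 m and z of card_top in the frame of clip_mouth above 0.009 m and angle between the y axis of clip and the y axis of label_block, either way round below 0.2 rad); the arm keeps its last pose, push and grip.
It fails at once if a model or another thing is knocked (moved over 15 mm or tipped) (distance of any of hindbrain, vertebrae, brain, forceps, jar, dishes from where it was at the start of the episode above 0.015 m or angle between any of hindbrain, vertebrae, brain, forceps, jar, dishes's own z axis and vertical above 0.3 rad).
It fails at once if the label block is dropped (height (world z) of label_block above 0.012 m and contact force between label_block and anything else below 0.01 N).
It fails at once if the clip is dropped (distance of clip from where it was at the start of the episode above 0.02 m and contact force between clip and anything else below 0.01 N).
It fails at once if the clip is let shut once it has been taken off the rim (height (world z) of clip above 0.1 m and value of joint clip_jaw1 below 0.12 rad).
It also fails if it takes over 58 s, if anything falls off the work surface, if the arm or the gripper's body presses on something with over 40 N, if the wrist force passes 120 N, or if a joint passes its speed limit or range.

## Robot

A 7-joint arm with a two-finger parallel gripper is mounted at the origin on the work surface. World frame = base frame: x ahead of the robot, y to its left, z up, the work surface at z = 0. Lengths are in mm, angles in rad, forces in N, time in s.
With the tool pointing down it reaches from about 350 to 900 mm from the base axis. Payload 8.1 kg.
Tool frame: the origin (TCP) lies between the finger pads; the fingertips stand 25 mm ahead of it and the grasp point (between the pads) lies 6 mm ahead of it (ctrl.nose_length is the distance from the TCP to the fingertips, in mm); z points along the fingers, y is the direction in which the jaws open and shut (so a half turn about z gives the same grasp; the last joint's range is limited). The gripper opens to 92 mm and grips with 3 to 60 N. Pads are 19 mm wide; open, the fingers measure 130 mm over their backs; the gripper's body (75 mm by 190 mm) begins 47 mm behind the grasp point.
Start: joints at [-1.21, 0.434, 0.025, 1.573, -0.012, 1.134, -0.075], TCP at [279.621, 558.975, 251.742] pointing down, gripper open.
Joint ranges: [-2.62, 2.62], [-0.44, 2.09], [-1.27, 1.32], [0.08, 2.57], [-1.32, 4.46], [0.12, 2], [-2.74, 2.74]. Speed limits (rad/s): [2.22, 2.22, 3.01, 3.01, 3.14, 3.14, 3.14].

## Interface

Orientations are given as a rotation vector (axis times angle).
In Python, from station import ctrl gives the robot as it stands.
- The arm moves only by the tool carry_out, never from a script. Its argument "motion" is a list of rows, each an object of numbers: "hand": the opening, from 0 (shut) to 1 (fully open); "tx", "ty", "tz": the shift along the tool's x, y, z each as a share of 1000 mm, from -1 to 1; "wx", "wy", "wz": the turn, a rotation vector about the tool's x, y, z each as a share of 90 degrees, from -1 to 1. In form: [{"hand": .., "tx": .., "ty": .., "tz": .., "wx": .., "wy": .., "wz": ..}, ...]. A call has exactly 5 rows; each row is the pose to reach, as a shift and turn from the pose measured when the call began, along the tool's axes at that moment; what a row does not reach only later rows make up. A row lasts 1/8 s, in which the tool goes at most 62.5 mm and 10.7 degrees, less where a joint would pass 70% of its speed; a pose out of reach is approached as far as the arm can. A call with a number of a shift or a turn outside -1 to 1 is refused whole. A call with a gripper value outside its range is refused whole. The fingers move at their own pace and stop on an object; "grip_force" is the grip in N (left out, the last holds). Time passes only in rows, so rows that repeat a pose let the fingers close, or fill a call up. It gives the time, the measured TCP pose, the force and the opening at its end, in the units of the state.
- ctrl.state(): the state, without advancing time (a new reading comes with each control period).
- ctrl.read_camera(name): name is "scene" or "top" or "wrist"; returns (picture, depth): 480x640x3 uint8, blue, green, red; 480x640 float32, mm along the optical axis (not along the pixel's ray), 0 where there is no reading.
- ctrl.camera_params(name): a dict with "fx", "fy", "cx", "cy" (pixels), "world_from_camera" (4x4, takes a point from camera to world coordinates); the wrist camera has in their place "T_tool_cam" (4x4, takes a point from camera to tool coordinates, whose origin is the TCP and whose axes are the flange's). Camera axes: x right, y up, looking along -z (the intrinsics and any distortion apply to the point x, -y, -z); pixel columns grow to the right and rows downward; lengths in mm; the calibration is good to about 2 mm. The wrist camera is an equidistant fisheye: a pixel r from the principal point sees the ray r / f radians off the axis. A picture is of the moment at which its call begins: read the wrist's pose just before it. camera_params takes no time and is no camera call.
- ctrl.finish_job(): hands the job in, once; it reports no verdict.
The state is a dict: "time_s": time; "qpos": joint angles; "dq": joint speeds; "joint_torque": joint torques, N m; "ee_pos": TCP position; "ee_rot": TCP orientation; "contact_force": force on the tool from outside, world axes, zero at the start; "ft_torque": the same for the moment, N m; "width": opening from 0.0 (shut) to 1.0 (fully open).
Only numpy, scipy, OpenCV 4.12 (cv2) and the standard library are available. Lean on these libraries where they do the work, as an engineer would, in place of code of your own. Each camera call takes 0.05 s, during which the arm holds its last target.

## Working session

There is one attempt and no reset: what is moved stays moved. The work goes in short steps, Python scripts to look and compute and a tool call to move; the robot and the scene stay as the last step left them, time stands still between calls to the robot, and variables do not carry over. Pictures are saved under pics/ and viewed, and the job is handed in when it is done.

Besides the shell and the picture viewer there is one more tool, called in YAML: its name, and indented under it one key for each argument. carry_out: Moves the arm, as the interface text tells. Shift numbers are shares of 1000 mm and turn numbers shares of 90 degrees, none past 1 either way. Its arguments: {"type":"object","properties":{"motion":{"type":"array"},"grip_force":{"type":"number"}},"required":["motion"]}

```bash
mkdir -p pics; ls
python3 - <<'E'
from station import ctrl
import cv2,numpy as np,pickle
print(ctrl.state()); print(ctrl.nose_length)
d={}
for n in ("scene","top"):
    im,dp=ctrl.read_camera(n); p=ctrl.camera_params(n); d[n]=(im,dp,p)
    cv2.imwrite(f"pics/{n}0.png",im); print(n,p)
print(ctrl.camera_params("wrist"))
pickle.dump(d,open("cams0.pkl","wb"))
E
```

```text
pics
{'time_s': 0.0, 'qpos': array([-1.20961683,  0.43520847,  0.02500179,  1.57413755, -0.01161554,
        1.13403573, -0.07512447]), 'dq': array([-0.00083754,  0.00010186,  0.00051091,  0.00086602,  0.0002498 ,
       -0.00121452,  0.000263  ]), 'joint_torque': array([ 5.32286813e-04, -6.67839217e+01,  9.85145196e-01, -3.14473414e+01,
       -6.06120075e-02,  4.28288989e-02,  1.87202891e-04]), 'ee_pos': array([279.41665622, 558.49625763, 250.93866919]), 'ee_rot': array([-7.22132462e-01, -3.05722936e+00,  2.55543076e-03]), 'contact_force': array([-0.0518353 ,  0.47386219, -0.40170494]), 'ft_torque': array([ 0.01859879, -0.01483798,  0.02488052]), 'width': 0.9977595858172223}
25.0
scene {'fx': 515.5713497696972, 'fy': 515.5713497696972, 'cx': 319.8326853784351, 'cy': 238.3112201993027, 'world_from_camera': array([[ 7.45950438e-01, -4.12158958e-01,  5.23147147e-01,
         1.26072007e+03],
       [ 6.65852821e-01,  4.78127452e-01, -5.72742665e-01,
        -8.19410260e+02],
       [-1.40699925e-02,  7.75576646e-01,  6.31096587e-01,
         9.04813348e+02],
       [ 0.00000000e+00,  
[... 290 characters left out ...]
973e-01,  1.14252639e-03, -2.10879070e-02,
        -8.94440367e+01],
       [-2.06471184e-02,  1.56987867e-01,  9.87384680e-01,
         1.17017784e+03],
       [ 0.00000000e+00,  0.00000000e+00,  0.00000000e+00,
         1.00000000e+00]])}
{'fx': 371.64829954431775, 'fy': 371.64829954431775, 'cx': 321.4193764899145, 'cy': 234.70635055180603, 'T_tool_cam': array([[-2.16207718e-04,  9.58278031e-01,  2.85837662e-01,
         7.61523335e+01],
       [ 9.99999901e-01,  9.61817809e-05,  4.33948446e-04,
         3.63525653e-01],
       [ 3.88350887e-04,  2.85837728e-01, -9.58277957e-01,
        -1.32537558e+02],
       [ 0.00000000e+00,  0.00000000e+00,  0.00000000e+00,
         1.00000000e+00]])}
```

View pics/top0.png

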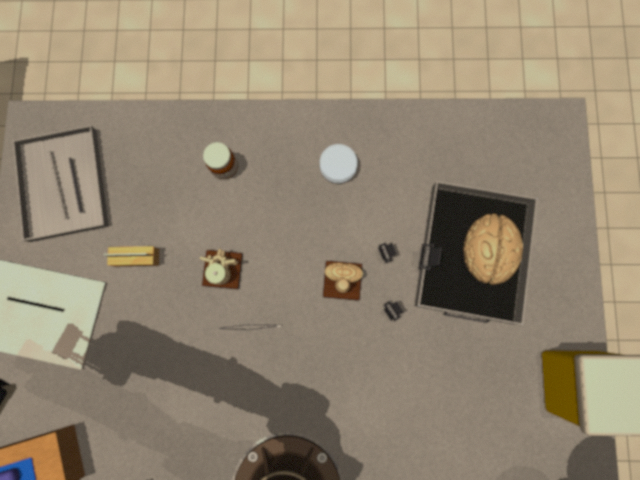

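View pics/scene0.png

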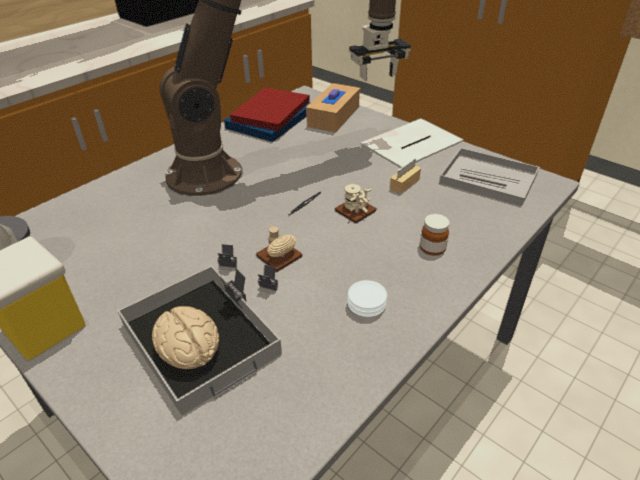

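The top view shows the label block at (131,256), vertebrae at (222,269), hindbrain at (343,280), and the pan at (475,253) with the large clip on its left wall at (430,256). Two smaller look-alike clips are at (388,252) and (394,310).

```bash
cat > h.py <<'E'
import numpy as np, cv2, pickle
from scipy.spatial.transform import Rotation as R
def ray(p,u,v):
    T=p["world_from_camera"]; u=np.asarray(u,float);v=np.asarray(v,float)
    d=np.stack([(u-p["cx"])/p["fx"],-(v-p["cy"])/p["fy"],-np.ones_like(u)],-1)
    return T[:3,3], d@T[:3,:3].T
def onplane(p,u,v,z):
    o,d=ray(p,u,v); s=(z-o[2])/d[...,2]; return o+s[...,None]*d
def proj(p,X):
    T=p["world_from_camera"]; c=(np.asarray(X,float)-T[:3,3])@T[:3,:3]
    return np.stack([p["cx"]+p["fx"]*c[...,0]/-c[...,2],p["cy"]-p["fy"]*c[...,1]/-c[...,2]],-1)
def cloud(p,dp):
    v,u=np.mgrid[0:480,0:640]; o,d=ray(p,u,v); P=o+d*dp[...,None]; P[dp<=0]=np.nan; return P
E
python3 - <<'E'
from h import *
d=pickle.load(open("cams0.pkl","rb"))
im,dp,p=d["top"]
c=np.vstack([cv2.resize(im[230:310,x0:x0+160],(800,400),interpolation=cv2.INTER_CUBIC)[:, :] for x0 in (100,)]+[])
c=cv2.resize(im[235:310,90:250],(800,375),interpolation=cv2.INTER_CUBIC); cv2.imwrite("pics/c1.png",c)
c=cv2.resize(im[180:330,310:540],(782,510),interpolation=cv2.INTER_CUBIC); cv2.imwrite("pics/c2.png",c)
P=cloud(p,dp)
for n,(u,v) in dict(block=(120,262),vert=(215,283),hind=(330,292),table=(300,250),clip=(430,250)).items(): print(n,np.round(P[v,u],1))
E
```

```text
block [518.2 398.5  47.9]
vert [471.4 179.2  11.4]
hind [450.8 -98.8  10.6]
table [553.4 -25.1  -0. ]
clip [ 549.3 -334.8   39.3]
```

View pics/c1.png

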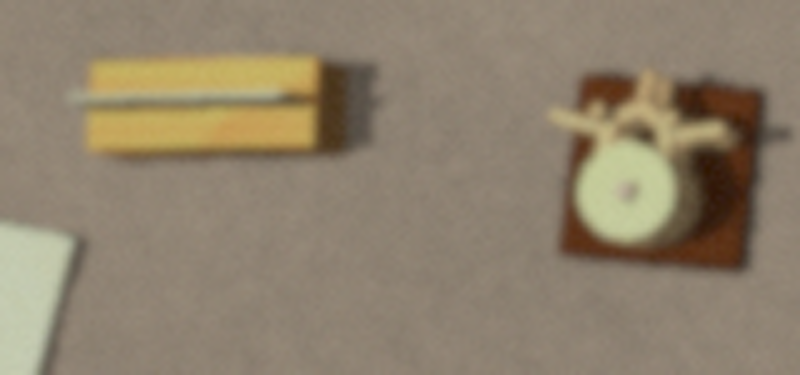

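View pics/c2.png

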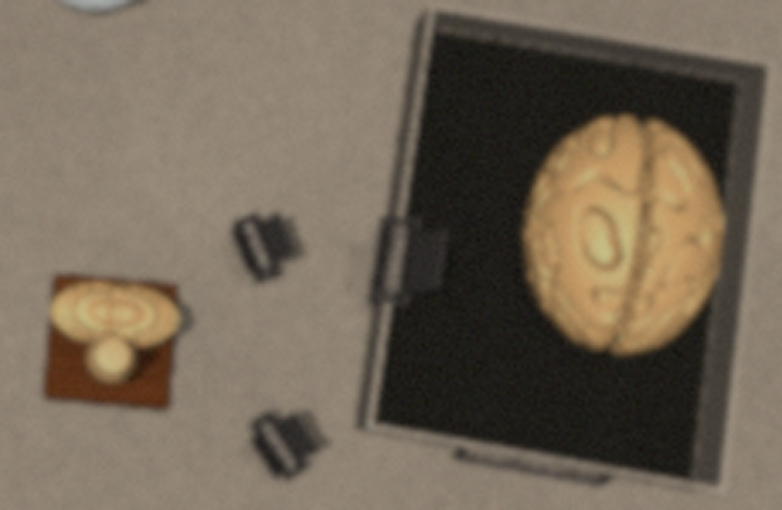

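The crops show the plinths (dark red) clearly, the block's yellow top with its card line, and the clip astride the pan's left wall. Next I fit rectangles to get positions and yaws.

Run:
```python
from h import *
d=pickle.load(open("cams0.pkl","rb"))
im,dp,p=d["top"]; P=cloud(p,dp)
S=4
hs=cv2.cvtColor(im,cv2.COLOR_BGR2HSV)
def rect(mask,z,name):
    cs,_=cv2.findContours(mask,cv2.RETR_EXTERNAL,cv2.CHAIN_APPROX_NONE)
    c=max(cs,key=cv2.contourArea)[:,0,:]
    W=onplane(p,c[:,0],c[:,1],z)[:,:2].astype(np.float32)
    r=cv2.minAreaRect(W); print(name,"c",np.round(r[0],1),"size",np.round(r[1],1),"ang",round(r[2],2)); return r
def roi(m,x0,y0,x1,y1):
    o=np.zeros(m.shape,np.uint8); o[y0:y1,x0:x1]=m[y0:y1,x0:x1]*255; return o
red=((im[...,2].astype(int)-im[...,0]>35)&(im[...,1]<80))
print(im[285,215],im[292,330],im[262,120], im[256,100],im[270,330])
# include model pixels in region for plinth: use height>6
h6=(P[...,2]>6)
for n,b in dict(vert=(195,240,250,300),hind=(315,255,370,305)).items():
    rect(roi(red,*b),12,n+" red")
yel=(hs[...,1]>110)&(hs[...,0]>12)&(hs[...,0]<35)&(hs[...,2]>150)
m=roi(yel,100,240,165,275); rect(m,45,"block yel")
zz=roi((P[...,2]>35)&(P[...,2]<52),100,240,165,275); rect(zz,45,"block depth")
pan=roi((P[...,2]>42)&(P[...,2]<56),410,175,545,330); rect(pan,50,"pan")
o=im.copy(); o[m>0]=(255,0,0); o[roi(red,195,240,250,300)>0]=(0,255,0);o[roi(red,315,255,370,305)>0]=(0,255,0); o[pan>0]=(0,255,255)
cv2.imwrite("pics/m1.png",cv2.resize(o[170:340,90:550],(800,296)))
```

```text
[33 57 92] [22 49 90] [ 91 169 196] [115 130 144] [112 164 191]
vert red c [505.6 163.7] size [87.6 87.8] ang 85.07
hind red c [ 460.8 -126.2] size [87.3 49.8] ang 85.29
block yel c [523.  376.3] size [ 20.8 105.8] ang 1.65
block depth c [535.4 374.5] size [ 43.1 112.7] ang 0.15
pan c [ 547.8 -443.2] size [245.  300.2] ang 79.88
```

View pics/m1.png

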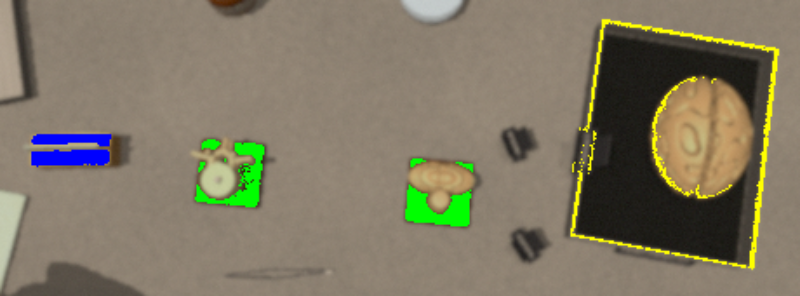

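The masks fit the plinths and pan rim well: the pan measures 245x300, against 240x300 expected. Next I tighten the hindbrain, the block angle and the clip.

Run:
```python
from h import *
d=pickle.load(open("cams0.pkl","rb"))
im,dp,p=d["top"]; P=cloud(p,dp)
red=((im[...,2].astype(int)-im[...,0]>35)&(im[...,1]<80))
def pts(m,b,z):
    x0,y0,x1,y1=b; v,u=np.nonzero(m[y0:y1,x0:x1]); return onplane(p,u+x0,v+y0,z)[:,:2].astype(np.float32)
for n,b in dict(vert=(195,240,250,300),hind=(315,255,370,305)).items():
    W=pts(red,b,12); r=cv2.minAreaRect(W); print(n,np.round(r[0],1),np.round(r[1],1),round(r[2],2),'hull')
# block by depth: points
m=(P[...,2]>41)&(P[...,2]<50)
b=(95,240,165,275); Q=P[b[1]:b[3],b[0]:b[2]].reshape(-1,3); Q=Q[(Q[:,2]>41)&(Q[:,2]<50)]
r=cv2.minAreaRect(Q[:,:2].astype(np.float32)); print("block top pts",r,Q[:,2].mean())
C=P[b[1]:b[3],b[0]:b[2]].reshape(-1,3); C=C[C[:,2]>60]; print("card pts",len(C),C.mean(0) if len(C) else 0)
if len(C)>5:
    l=cv2.fitLine(C[:,:2].astype(np.float32),cv2.DIST_HUBER,0,.01,.01).ravel(); print(l,np.degrees(np.arctan2(l[0],l[1])))
# pan frame
c=np.array([547.8,-443.2]); 
Q=P[230:280,405:460].reshape(-1,3); Q=Q[Q[:,2]>54]; print("clip pts",len(Q),np.round(Q.min(0)),np.round(Q.max(0)),np.round(Q.mean(0),1))
print(np.round(Q[::6],0))
for nm,b in dict(s1=(375,235,405,270),s2=(378,295,410,325),clipdark=(1,1,2,2),forceps=(215,315,285,340),jar=(200,140,240,182),dish=(315,140,362,187)).items():
    Q=P[b[1]:b[3],b[0]:b[2]].reshape(-1,3); Q=Q[Q[:,2]>4]; print(nm,np.round(np.nanmin(Q,0)),np.round(np.nanmax(Q,0))) if len(Q) else print(nm)
```

```text
vert [505.6 163.9] [87.9 87.8] 85.15 hull
hind [ 479.5 -127.9] [87.3 87.2] 85.15 hull
block top pts ((535.6324462890625, 375.3614501953125), (43.71340560913086, 110.72075653076172), 0.4923016428947449) 44.795073758987094
card pts 90 [535.58153826 374.82628558  72.79591363]
[ 2.6455609e-02 -9.9965000e-01  5.3523761e+02  3.7545667e+02] 178.48402
clip pts 352 [ 503. -347.   55.] [ 564. -298.  103.] [ 532.4 -327.4   72.5]
[[ 563. -317.   62.]
 [ 561. -316.   55.]
 [ 561. -335.   60.]
 [ 559. -338.   58.]
 [ 549. -302.   97.]
 [ 554. -329.   58.]
 [ 549. -347.   96.]
 [ 551. -325.   62.]
 [ 550. -339.   73.]
 [ 546. -346.  103.]
 [ 549. -323.   61.]
 [ 547. -340.   80.]
 [ 542. -302.   96.]
 [ 546. -325.   63.]
 [ 544. -342.   80.]
 [ 542. -308.   80.]
 [ 545. -328.   59.]
 [ 542. -339.   81.]
 [ 540. -308.   77.]
 [ 542. -335.   61.]
 [ 539. -342.   88.]
 [ 540. -321.   61.]
 [ 539. -337.   70.]
 [ 536. -345.   92.]
 [ 537. -323.   61.]
 [ 536. -335.   77.]
 [ 533. -344.  100.]
 [ 535. -321.   61.]
 [ 534. -337.   69.]
 [ 531. -344.   99.]
 [ 533. -321.   57.]
 [ 531. -336.   73.]
 [ 529. -344.   99.]
 [ 531. -321.   57.]
 [ 529. -336.   73.]
 [ 527. -345.   95.]
 [ 528. -322.   62.]
 [ 526. -337.   80.]
 [ 524. -306.   76.]
 [ 526. -332.   60.]
 [ 523. -339.   90.]
 [ 523. -318.   60.]
 [ 522. -332.   71.]
 [ 520. -340.   95.]
 [ 521. -320.   59.]
 [ 519. -334.   81.]
 [ 517. -303.   78.]
 [ 519. -325.   60.]
 [ 517. -337.   79.]
 [ 517. -314.   56.]
 [ 516. -331.   64.]
 [ 514. -339.   89.]
 [ 514. -316.   60.]
 [ 514. -332.   68.]
 [ 511. -339.   99.]
 [ 512. -322.   60.]
 [ 510. -330.   58.]
 [ 508. -318.   57.]
 [ 505. -322.   60.]]
s1 [ 507. -280.    4.] [ 588. -208.   63.]
s2 [ 376. -288.    4.] [ 444. -213.   64.]
clipdark
forceps [339.  13.   4.] [396. 178.  13.]
jar [730. 132.   4.] [835. 230.  96.]
dish [ 714. -177.    4.] [834. -61.  49.]
```

```bash
cat >> h.py <<'E'
def go(x,y,z,psi):
    """TCP target (mm), tool-y heading psi deg, tool down -> numbers for a row"""
    from station import ctrl
    s=ctrl.state(); R0=R.from_rotvec(s["ee_rot"])
    a=np.radians(psi); Rt=R.from_matrix(np.array([[-np.sin(a),np.cos(a),0],[np.cos(a),np.sin(a),0],[0,0,-1]]))
    d=R0.inv().apply(np.array([x,y,z])-s["ee_pos"])/1000
    w=(R0.inv()*Rt).as_rotvec()/(np.pi/2)
    R0m=R0.as_matrix(); print("t",round(s["time_s"],2),"pos",np.round(s["ee_pos"],1),"psi",round(np.degrees(np.arctan2(R0m[1,1],R0m[0,1])),1),"tilt",np.round(R0m[2],3),"w",round(s["width"],3),"q",np.round(s["qpos"],2),"F",np.round(s["contact_force"],1))
    print("T",np.round(d,4),"W",np.round(w,4))
E
python3 - <<'E'
from h import *
d=pickle.load(open("cams0.pkl","rb"))
im,dp,p=d["top"]; P=cloud(p,dp)
Q=P[225:285,405:460].reshape(-1,3); Q=Q[(Q[:,2]>54)&(Q[:,2]<110)]
a=np.radians(-10.12); ex=np.array([np.cos(a),np.sin(a)]); ey=np.array([-np.sin(a),np.cos(a)])
c=np.array([547.8,-443.2]); L=np.c_[(Q[:,:2]-c)@ex,(Q[:,:2]-c)@ey,Q[:,2]]
for lo,hi in((54,66),(66,85),(85,110)):
    s=L[(L[:,2]>lo)&(L[:,2]<hi)]; print(lo,len(s),np.round(np.percentile(s,[1,50,99],axis=0),1).tolist())
go(535,375,250,1)
E
```

```text
54 178 [[-64.5, 104.2, 54.8], [-36.6, 116.1, 59.8], [-5.3, 128.3, 65.5]]
66 85 [[-54.3, 98.1, 67.2], [-34.9, 102.3, 76.4], [-16.1, 133.2, 84.7]]
85 91 [[-54.8, 93.7, 85.4], [-35.8, 98.0, 95.3], [-15.4, 138.7, 101.4]]
t 0.1 pos [279.5 558.6 251. ] psi 63.4 tilt [-0.    -0.001 -1.   ] w 1.0 q [-1.21  0.44  0.02  1.57 -0.01  1.13 -0.08] F [ 0.  -0.2 -0.9]
T [-0.3107 -0.0498  0.0011] W [-7.000e-04  6.000e-04  6.936e-01]
```

carry_out:
  motion:
    - {"hand": 1, "tx": -0.05, "ty": -0.01, "tz": 0, "wx": 0, "wy": 0, "wz": 0.11}
    - {"hand": 1, "tx": -0.11, "ty": -0.02, "tz": 0, "wx": 0, "wy": 0, "wz": 0.22}
    - {"hand": 1, "tx": -0.17, "ty": -0.03, "tz": 0, "wx": 0, "wy": 0, "wz": 0.34}
    - {"hand": 1, "tx": -0.22, "ty": -0.04, "tz": 0, "wx": 0, "wy": 0, "wz": 0.45}
    - {"hand": 1, "tx": -0.27, "ty": -0.045, "tz": 0, "wx": 0, "wy": 0, "wz": 0.56}
  grip_force: 20

```text
time_s: 0.72
ee_pos: [501.8, 396.0, 250.9]
ee_rot: [1.963, 2.453, -0.003]
contact_force: [-0.4, 0.1, -0.7]
width: 0.999
```

```bash
python3 -c "
from h import *
go(535,375,230,1)"
```

```text
t 0.72 pos [501.8 396.  250.9] psi 12.7 tilt [-0.001 -0.001 -1.   ] w 0.999 q [-0.94  0.46  0.29  1.55 -0.14  1.15 -0.41] F [-0.4  0.1 -0.7]
T [-0.0277  0.0278  0.0209] W [-0.0008  0.001   0.1297]
```

carry_out:
  motion:
    - {"hand": 1, "tx": -0.015, "ty": 0.014, "tz": 0.01, "wx": 0, "wy": 0, "wz": 0.09}
    - {"hand": 1, "tx": -0.028, "ty": 0.028, "tz": 0.021, "wx": 0, "wy": 0, "wz": 0.13}
    - {"hand": 1, "tx": -0.028, "ty": 0.028, "tz": 0.021, "wx": 0, "wy": 0, "wz": 0.13}
    - {"hand": 1, "tx": -0.028, "ty": 0.028, "tz": 0.021, "wx": 0, "wy": 0, "wz": 0.13}
    - {"hand": 1, "tx": -0.028, "ty": 0.028, "tz": 0.021, "wx": 0, "wy": 0, "wz": 0.13}

```text
time_s: 1.35
ee_pos: [534.4, 376.1, 230.3]
ee_rot: [-2.199, -2.243, 0.002]
contact_force: [-0.7, 0.5, 0.0]
width: 0.999
```

```bash
cat >> h.py <<'E'
def wrist(name):
    from station import ctrl
    s=ctrl.state(); T=np.eye(4); T[:3,:3]=R.from_rotvec(s["ee_rot"]).as_matrix(); T[:3,3]=s["ee_pos"]
    im,dp=ctrl.read_camera("wrist"); p=dict(ctrl.camera_params("wrist")); p["world_from_camera"]=T@p["T_tool_cam"]
    cv2.imwrite(f"pics/{name}.png",im); pickle.dump((im,dp,p),open(name+".pkl","wb")); return im,dp,p
def wray(p,u,v):
    u=np.asarray(u,float)-p["cx"]; v=np.asarray(v,float)-p["cy"]; r=np.hypot(u,v)+1e-9; th=r/p["fx"]
    d=np.stack([np.sin(th)*u/r,-np.sin(th)*v/r,-np.cos(th)],-1); T=p["world_from_camera"]; return T[:3,3],d@T[:3,:3].T,np.cos(th)
def wcloud(p,dp):
    v,u=np.mgrid[0:480,0:640]; o,d,c=wray(p,u,v); P=o+d*(dp/c)[...,None]; P[dp<=0]=np.nan; return P
def wplane(p,u,v,z):
    o,d,_=wray(p,u,v); return o+((z-o[2])/d[...,2])[...,None]*d
E
python3 - <<'E'
from h import *
im,dp,p=wrist("w1")
go(535,375,230,1)
P=wcloud(p,dp); 
Q=P.reshape(-1,3); s=Q[(abs(Q[:,0]-535)<50)&(abs(Q[:,1]-375)<90)&(Q[:,2]>38)&(Q[:,2]<50)]
if len(s): print(len(s),cv2.minAreaRect(s[:,:2].astype(np.float32)),s[:,2].mean())
E
```

```text
t 1.4 pos [534.5 375.9 230.4] psi 1.1 tilt [-0.001 -0.001 -1.   ] w 1.002 q [-0.91  0.51  0.34  1.54 -0.18  1.12 -0.52] F [-0.4  0.   0.1]
T [-0.0009  0.0004  0.0004] W [-0.0006  0.0005  0.0014]
5567 ((536.2069091796875, 379.19915771484375), (44.828792572021484, 109.69622039794922), 1.0709422826766968) 44.45725624772625
```

View pics/w1.png

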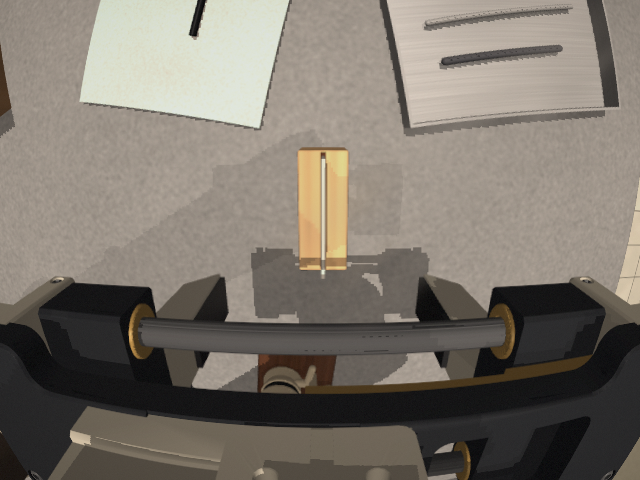

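The wrist view shows the block centred at (323,208), square to the jaws, with the card edge-on between them. It measures 45x110 mm at z=44.5, which matches the given sizes, so I descend.

carry_out:
  motion:
    - {"hand": 1, "tx": 0.001, "ty": 0.001, "tz": 0.04, "wx": 0, "wy": 0, "wz": 0}
    - {"hand": 1, "tx": 0.001, "ty": 0.001, "tz": 0.08, "wx": 0, "wy": 0, "wz": 0}
    - {"hand": 1, "tx": 0.001, "ty": 0.001, "tz": 0.12, "wx": 0, "wy": 0, "wz": 0}
    - {"hand": 1, "tx": 0.001, "ty": 0.001, "tz": 0.16, "wx": 0, "wy": 0, "wz": 0}
    - {"hand": 1, "tx": 0.001, "ty": 0.001, "tz": 0.187, "wx": 0, "wy": 0, "wz": 0}

```text
time_s: 2.02
ee_pos: [534.3, 377.1, 41.8]
ee_rot: [-2.197, -2.244, 0.004]
contact_force: [0.1, -0.4, -0.2]
width: 1.0
```

```bash
python3 -c "
from h import *
go(536,377,42,1.1)"
```

```text
t 2.02 pos [534.3 377.1  41.8] psi 1.2 tilt [-0.001 -0.002 -1.   ] w 1.0 q [-0.87  0.71  0.27  1.7  -0.25  0.76 -0.46] F [ 0.1 -0.4 -0.2]
T [-0.0002  0.0017 -0.0002] W [-0.0014  0.0007  0.0013]
```

carry_out:
  motion:
    - {"hand": 0.7, "tx": 0, "ty": 0.002, "tz": 0, "wx": 0, "wy": 0, "wz": 0}
    - {"hand": 0.5, "tx": 0, "ty": 0.002, "tz": 0, "wx": 0, "wy": 0, "wz": 0}
    - {"hand": 0.4, "tx": 0, "ty": 0.002, "tz": 0, "wx": 0, "wy": 0, "wz": 0}
    - {"hand": 0.35, "tx": 0, "ty": 0.002, "tz": 0, "wx": 0, "wy": 0, "wz": 0}
    - {"hand": 0.35, "tx": 0, "ty": 0.002, "tz": 0, "wx": 0, "wy": 0, "wz": 0}
  grip_force: 25

```text
time_s: 2.65
ee_pos: [536.5, 377.3, 42.4]
ee_rot: [-2.197, -2.244, 0.002]
contact_force: [-0.6, -0.1, -0.2]
width: 0.504
```

```bash
python3 -c "
from h import *
go(536,377,180,1.1)"
```

```text
t 2.65 pos [536.5 377.3  42.4] psi 1.2 tilt [-0.001 -0.002 -1.   ] w 0.504 q [-0.87  0.71  0.27  1.7  -0.25  0.77 -0.46] F [-0.6 -0.1 -0.2]
T [-0.0004 -0.0007 -0.1376] W [-0.001   0.0004  0.0013]
```

carry_out:
  motion:
    - {"hand": 0.3, "tx": 0, "ty": 0, "tz": 0, "wx": 0, "wy": 0, "wz": 0}
    - {"hand": 0.3, "tx": 0, "ty": 0, "tz": 0, "wx": 0, "wy": 0, "wz": 0}
    - {"hand": 0.3, "tx": 0, "ty": 0, "tz": 0, "wx": 0, "wy": 0, "wz": 0}
    - {"hand": 0.3, "tx": 0, "ty": 0, "tz": -0.005, "wx": 0, "wy": 0, "wz": 0}
    - {"hand": 0.3, "tx": 0, "ty": 0, "tz": -0.015, "wx": 0, "wy": 0, "wz": 0}

```text
time_s: 3.28
ee_pos: [536.3, 377.2, 57.5]
ee_rot: [-2.197, -2.244, 0.004]
contact_force: [-0.1, -0.9, -2.1]
width: 0.475
```

```bash
python3 -c "
from h import *
go(492.5,18,180,-5)"
```

```text
t 3.27 pos [536.3 377.2  57.5] psi 1.2 tilt [-0.001 -0.002 -1.   ] w 0.475 q [-0.87  0.69  0.28  1.69 -0.25  0.79 -0.46] F [-0.1 -0.9 -2.1]
T [-0.3583 -0.0517 -0.122 ] W [-0.0014  0.0008  0.0691]
```

The block is held: width 43.7 mm, and the extra 2 N matches its weight. Now I lift and traverse.

carry_out:
  motion:
    - {"hand": 0.3, "tx": 0, "ty": 0, "tz": -0.04, "wx": 0, "wy": 0, "wz": 0}
    - {"hand": 0.3, "tx": -0.01, "ty": 0, "tz": -0.08, "wx": 0, "wy": 0, "wz": 0}
    - {"hand": 0.3, "tx": -0.04, "ty": -0.005, "tz": -0.11, "wx": 0, "wy": 0, "wz": 0.01}
    - {"hand": 0.3, "tx": -0.09, "ty": -0.01, "tz": -0.122, "wx": 0, "wy": 0, "wz": 0.02}
    - {"hand": 0.3, "tx": -0.14, "ty": -0.02, "tz": -0.122, "wx": 0, "wy": 0, "wz": 0.03}

```text
time_s: 3.9
ee_pos: [520.4, 235.8, 181.8]
ee_rot: [2.25, 2.192, 0.002]
contact_force: [-0.0, -1.1, -1.9]
width: 0.476
```

```bash
python3 -c "
from h import *
go(492.5,18,180,-5)"
```

```text
t 3.9 pos [520.4 235.8 181.8] psi -1.5 tilt [ 0.001  0.001 -1.   ] w 0.476 q [-0.77  0.43  0.35  1.82 -0.18  0.93 -0.37] F [-0.  -1.1 -1.9]
T [-0.2184 -0.0222  0.0017] W [ 0.0007 -0.0004  0.0387]
```

carry_out:
  motion:
    - {"hand": 0.3, "tx": -0.05, "ty": -0.005, "tz": 0, "wx": 0, "wy": 0, "wz": 0.01}
    - {"hand": 0.3, "tx": -0.1, "ty": -0.01, "tz": 0, "wx": 0, "wy": 0, "wz": 0.02}
    - {"hand": 0.3, "tx": -0.15, "ty": -0.015, "tz": 0, "wx": 0, "wy": 0, "wz": 0.03}
    - {"hand": 0.3, "tx": -0.2, "ty": -0.02, "tz": 0, "wx": 0, "wy": 0, "wz": 0.038}
    - {"hand": 0.3, "tx": -0.218, "ty": -0.022, "tz": 0, "wx": 0, "wy": 0, "wz": 0.039}

```text
time_s: 4.53
ee_pos: [492.2, 15.0, 182.6]
ee_rot: [2.321, 2.116, 0.003]
contact_force: [-0.6, 0.3, -2.1]
width: 0.479
```

Run:
```python
from h import *
go(492.5,18,42,-5)
im,dp,p=wrist("w2")
```

```text
t 4.53 pos [492.2  15.  182.6] psi -5.3 tilt [ 0.     0.002 -1.   ] w 0.479 q [-0.48  0.31  0.43  2.01 -0.16  0.86 -0.05] F [-0.6  0.3 -2.1]
T [ 0.0029 -0.0003  0.1406] W [ 0.0013 -0.0002 -0.0031]
```

View pics/w2.png

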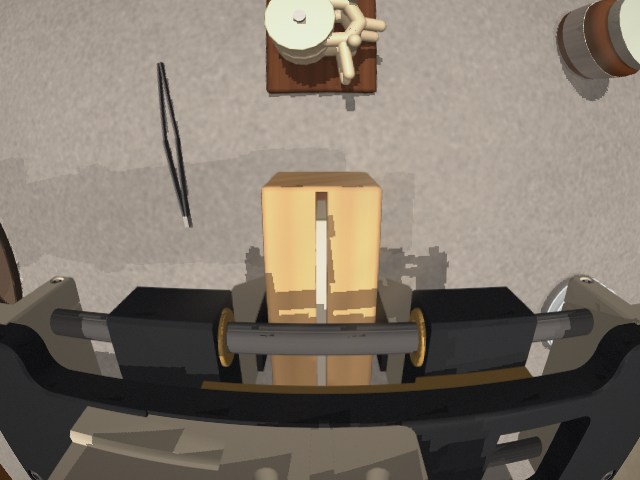

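The held block (columns 263-380) lines up with the vertebrae plinth (266-377), so I lower it.

carry_out:
  motion:
    - {"hand": 0.3, "tx": 0.003, "ty": 0, "tz": 0.035, "wx": 0, "wy": 0, "wz": -0.003}
    - {"hand": 0.3, "tx": 0.003, "ty": 0, "tz": 0.075, "wx": 0, "wy": 0, "wz": -0.003}
    - {"hand": 0.3, "tx": 0.003, "ty": 0, "tz": 0.11, "wx": 0, "wy": 0, "wz": -0.003}
    - {"hand": 0.3, "tx": 0.003, "ty": 0, "tz": 0.13, "wx": 0, "wy": 0, "wz": -0.003}
    - {"hand": 0.3, "tx": 0.003, "ty": 0, "tz": 0.136, "wx": 0, "wy": 0, "wz": -0.003}

```text
time_s: 5.2
ee_pos: [492.5, 18.1, 45.7]
ee_rot: [2.315, 2.123, 0.001]
contact_force: [0.2, -0.3, -1.7]
width: 0.478
```

Run:
```python
from h import *
go(492.5,18,42.5,-5)
```

```text
t 5.2 pos [492.5  18.1  45.7] psi -5.0 tilt [ 0.     0.001 -1.   ] w 0.478 q [-0.38  0.52  0.32  2.12 -0.31  0.54  0.07] F [ 0.2 -0.3 -1.7]
T [-0.0001 -0.      0.0032] W [ 0.0003 -0.      0.0003]
```

carry_out:
  motion:
    - {"hand": 0.3, "tx": 0, "ty": 0, "tz": 0.001, "wx": 0, "wy": 0, "wz": 0}
    - {"hand": 0.3, "tx": 0, "ty": 0, "tz": 0.002, "wx": 0, "wy": 0, "wz": 0}
    - {"hand": 0.3, "tx": 0, "ty": 0, "tz": 0.003, "wx": 0, "wy": 0, "wz": 0}
    - {"hand": 0.3, "tx": 0, "ty": 0, "tz": 0.0035, "wx": 0, "wy": 0, "wz": 0}
    - {"hand": 0.3, "tx": 0, "ty": 0, "tz": 0.0035, "wx": 0, "wy": 0, "wz": 0}

```text
time_s: 5.82
ee_pos: [492.6, 18.0, 42.4]
ee_rot: [2.315, 2.123, 0.001]
contact_force: [-1.0, 0.4, -1.5]
width: 0.476
```

carry_out:
  motion:
    - {"hand": 0.3, "tx": 0, "ty": 0, "tz": 0.0005, "wx": 0, "wy": 0, "wz": 0}
    - {"hand": 0.3, "tx": 0, "ty": 0, "tz": 0.001, "wx": 0, "wy": 0, "wz": 0}
    - {"hand": 0.3, "tx": 0, "ty": 0, "tz": 0.001, "wx": 0, "wy": 0, "wz": 0}
    - {"hand": 0.3, "tx": 0, "ty": 0, "tz": 0.001, "wx": 0, "wy": 0, "wz": 0}
    - {"hand": 0.3, "tx": 0, "ty": 0, "tz": 0.001, "wx": 0, "wy": 0, "wz": 0}

```text
time_s: 6.45
ee_pos: [492.6, 18.1, 42.2]
ee_rot: [2.316, 2.123, 0.002]
contact_force: [-3.4, -0.1, 13.6]
width: 0.479
```

The block has touched down (13.6 N upward). I release it.

carry_out:
  motion:
    - {"hand": 0.55, "tx": 0, "ty": 0, "tz": 0, "wx": 0, "wy": 0, "wz": 0}
    - {"hand": 0.7, "tx": 0, "ty": 0, "tz": 0, "wx": 0, "wy": 0, "wz": 0}
    - {"hand": 0.9, "tx": 0, "ty": 0, "tz": 0, "wx": 0, "wy": 0, "wz": 0}
    - {"hand": 1, "tx": 0, "ty": 0, "tz": 0, "wx": 0, "wy": 0, "wz": 0}
    - {"hand": 1, "tx": 0, "ty": 0, "tz": 0, "wx": 0, "wy": 0, "wz": 0}

```text
time_s: 7.08
ee_pos: [492.6, 18.1, 42.1]
ee_rot: [2.316, 2.123, 0.002]
contact_force: [-0.1, 0.2, -1.0]
width: 0.935
```

Run:
```python
from h import *
go(492.5,18,230,-5)
```

```text
t 7.08 pos [492.6  18.1  42.1] psi -5.0 tilt [ 0.001  0.001 -1.   ] w 0.935 q [-0.38  0.53  0.31  2.12 -0.31  0.53  0.08] F [-0.1  0.2 -1. ]
T [ 0.000e+00  1.000e-04 -1.879e-01] W [ 0.0006 -0.0004  0.0002]
```

carry_out:
  motion:
    - {"hand": 1, "tx": 0, "ty": 0, "tz": -0.02, "wx": 0, "wy": 0, "wz": 0}
    - {"hand": 1, "tx": 0, "ty": 0, "tz": -0.06, "wx": 0, "wy": 0, "wz": 0}
    - {"hand": 1, "tx": 0, "ty": 0, "tz": -0.11, "wx": 0, "wy": 0, "wz": 0}
    - {"hand": 1, "tx": 0, "ty": 0, "tz": -0.16, "wx": 0, "wy": 0, "wz": 0}
    - {"hand": 1, "tx": 0, "ty": 0, "tz": -0.188, "wx": 0, "wy": 0, "wz": 0}

```text
time_s: 7.7
ee_pos: [493.1, 17.9, 232.6]
ee_rot: [2.315, 2.122, 0.006]
contact_force: [1.3, -0.4, -0.7]
width: 0.999
```

Run:
```python
from h import *
go(533.7,-321.8,230,-100)
```

```text
t 7.7 pos [493.1  17.9 232.6] psi -5.0 tilt [ 0.002  0.004 -1.   ] w 0.999 q [-0.52  0.24  0.46  1.94 -0.13  0.98 -0.08] F [ 1.3 -0.4 -0.7]
T [-0.3349  0.07    0.0023] W [ 9.0000e-04 -2.7000e-03  1.0557e+00]
```

carry_out:
  motion:
    - {"hand": 1, "tx": -0.03, "ty": 0.01, "tz": 0, "wx": 0, "wy": 0, "wz": 0.11}
    - {"hand": 1, "tx": -0.07, "ty": 0.02, "tz": 0, "wx": 0, "wy": 0, "wz": 0.22}
    - {"hand": 1, "tx": -0.11, "ty": 0.03, "tz": 0, "wx": 0, "wy": 0, "wz": 0.33}
    - {"hand": 1, "tx": -0.15, "ty": 0.035, "tz": 0, "wx": 0, "wy": 0, "wz": 0.44}
    - {"hand": 1, "tx": -0.2, "ty": 0.04, "tz": 0, "wx": 0, "wy": 0, "wz": 0.55}

```text
time_s: 8.32
ee_pos: [515.7, -185.3, 232.4]
ee_rot: [-2.993, -0.952, -0.007]
contact_force: [0.4, 0.2, 0.1]
width: 1.001
```

Run:
```python
from h import *
go(533.7,-321.8,230,-100)
```

```text
t 8.32 pos [ 515.7 -185.3  232.4] psi -54.7 tilt [ 0.004  0.001 -1.   ] w 1.001 q [-0.27  0.37  0.7   1.83 -0.28  1.03 -0.41] F [0.4 0.2 0.1]
T [-0.0642  0.1218  0.0022] W [-0.0007 -0.0027  0.5032]
```

carry_out:
  motion:
    - {"hand": 1, "tx": -0.015, "ty": 0.025, "tz": 0, "wx": 0, "wy": -0.003, "wz": 0.11}
    - {"hand": 1, "tx": -0.03, "ty": 0.05, "tz": 0, "wx": 0, "wy": -0.003, "wz": 0.22}
    - {"hand": 1, "tx": -0.045, "ty": 0.08, "tz": 0, "wx": 0, "wy": -0.003, "wz": 0.33}
    - {"hand": 1, "tx": -0.06, "ty": 0.11, "tz": 0, "wx": 0, "wy": -0.003, "wz": 0.44}
    - {"hand": 1, "tx": -0.064, "ty": 0.122, "tz": 0.002, "wx": 0, "wy": -0.003, "wz": 0.503}

```text
time_s: 8.95
ee_pos: [533.4, -324.1, 230.2]
ee_rot: [3.128, -0.284, -0.001]
contact_force: [0.5, 1.0, -0.6]
width: 1.002
```

Run:
```python
from h import *
im,dp,p=wrist("w3")
go(533.7,-321.8,230,-100)
```

```text
t 9.0 pos [ 533.6 -324.6  229.7] psi -100.6 tilt [-0.001  0.001 -1.   ] w 1.002 q [-0.1   0.57  0.89  1.65 -0.47  1.15 -0.85] F [-0.5 -0.8 -0.3]
T [-0.0004 -0.0027 -0.0003] W [ 0.0006  0.0007 -0.0065]
```

View pics/w3.png

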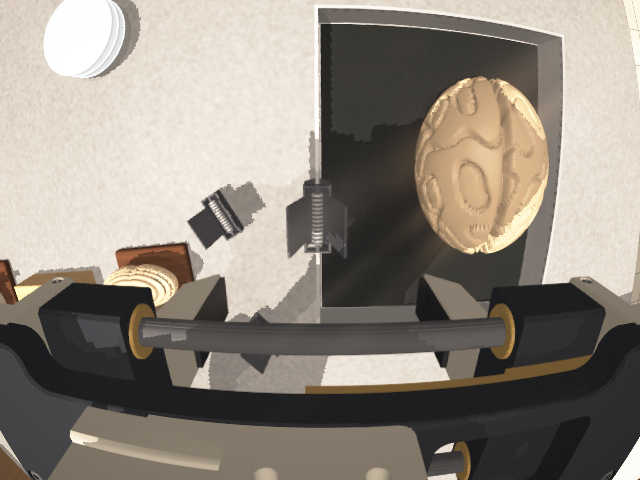

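The wrist view shows the clip at (317,217) with its coil lit and the wings spanning columns 287-348, square to the jaws. I measure it here with the wrist depth.

Run:
```python
from h import *
im,dp,p=pickle.load(open("w3.pkl","rb")); P=wcloud(p,dp)
sub=P[175:260,280:355].reshape(-1,3)
a=np.radians(-10.12); ex=np.array([np.cos(a),np.sin(a)]); ey=np.array([-np.sin(a),np.cos(a)])
c=np.array([533.7,-321.8]); L=np.c_[(sub[:,:2]-c)@ex,(sub[:,:2]-c)@ey,sub[:,2]]
for lo,hi in((52,63),(66,85),(85,96),(96,105)):
    s=L[(L[:,2]>lo)&(L[:,2]<hi)]; print(lo,len(s),np.round(np.percentile(s,[1,50,99],axis=0),1).tolist())
# wall line from rim above clip: white rim pixels at z 50
for v in range(40,160,20):
    row=P[v,300:335]; k=np.nanargmax(np.where(abs(row[:,2]-50)<6,row[:,2],-1)); 
    m=abs(row[:,2]-50)<5; 
    if m.any(): q=row[m].mean(0); print(v,m.sum(),np.round(q,1),"rel wall",np.round((q[:2]-c)@ey,1))
# pixel-based: wing tips on plane z=101
for u,v in((287,230),(348,230),(317,217)):
    q=wplane(p,u,v,101 if u!=317 else 60); print(u,v,np.round([(q[:2]-c)@ex,(q[:2]-c)@ey],1))
```

```text
52 1182 [[-27.9, -9.9, 52.9], [2.7, 1.3, 58.6], [30.4, 12.8, 62.3]]
66 783 [[-18.9, -16.2, 66.2], [2.1, 13.5, 76.0], [21.2, 18.6, 84.8]]
85 495 [[-18.4, -20.9, 85.2], [2.9, 18.9, 91.4], [21.0, 23.3, 96.0]]
96 349 [[-18.8, -21.4, 96.0], [1.2, -18.8, 97.0], [21.0, 23.9, 98.6]]
40 2 [ 684.7 -347.    49.8] rel wall 1.7
60 4 [ 667.2 -344.7   49.7] rel wall 0.9
80 4 [ 650.4 -341.6   48.8] rel wall 1.0
100 5 [ 633.7 -338.1   49.1] rel wall 1.5
120 4 [ 616.9 -335.4   49.5] rel wall 1.2
140 4 [ 600.4 -332.4   50. ] rel wall 1.3
287 230 [ 4.2 22.8]
348 230 [  4. -22.]
317 217 [3.7 1.2]
```

Run:
```python
from h import *
im,dp,p=pickle.load(open("w3.pkl","rb")); P=wcloud(p,dp)
s=P[185:250,185:245].reshape(-1,3); s=s[s[:,2]>25]; print("small clip",np.round(np.percentile(s,[1,99],axis=0),1))
go(535.1,-320.7,89,-100.1)
go(535.1,-320.7,129,-100.1)
```

```text
small clip [[ 525.7 -249.7   25.4]
 [ 569.3 -209.4   60.2]]
t 9.0 pos [ 533.6 -324.6  229.7] psi -100.6 tilt [-0.001  0.001 -1.   ] w 1.002 q [-0.1   0.57  0.89  1.65 -0.47  1.15 -0.85] F [-0.5 -0.8 -0.3]
T [ 0.0009 -0.0042  0.1407] W [ 0.0006  0.0007 -0.0054]
t 9.0 pos [ 533.6 -324.6  229.7] psi -100.6 tilt [-0.001  0.001 -1.   ] w 1.002 q [-0.1   0.57  0.89  1.65 -0.47  1.15 -0.85] F [-0.5 -0.8 -0.3]
T [ 0.0009 -0.0042  0.1007] W [ 0.0006  0.0007 -0.0054]
```

carry_out:
  motion:
    - {"hand": 0.75, "tx": 0.001, "ty": -0.004, "tz": 0.02, "wx": 0, "wy": 0, "wz": -0.005}
    - {"hand": 0.75, "tx": 0.001, "ty": -0.004, "tz": 0.05, "wx": 0, "wy": 0, "wz": -0.005}
    - {"hand": 0.75, "tx": 0.001, "ty": -0.004, "tz": 0.07, "wx": 0, "wy": 0, "wz": -0.005}
    - {"hand": 0.75, "tx": 0.001, "ty": -0.004, "tz": 0.075, "wx": 0, "wy": 0, "wz": -0.005}
    - {"hand": 0.75, "tx": 0.001, "ty": -0.004, "tz": 0.075, "wx": 0, "wy": 0, "wz": -0.005}

```text
time_s: 9.62
ee_pos: [535.4, -321.0, 155.0]
ee_rot: [3.128, -0.277, -0.002]
contact_force: [-0.6, -1.0, 0.1]
width: 0.746
```

Run:
```python
from h import *
go(535.1,-320.7,89,-100.1)
```

```text
t 9.62 pos [ 535.4 -321.   155. ] psi -100.1 tilt [-0.001  0.001 -1.   ] w 0.746 q [-0.07  0.64  0.83  1.73 -0.54  1.01 -0.79] F [-0.6 -1.   0.1]
T [-0.0003 -0.0003  0.066 ] W [ 0.0007  0.0006 -0.0002]
```

carry_out:
  motion:
    - {"hand": 0.75, "tx": 0, "ty": 0, "tz": 0.018, "wx": 0, "wy": 0, "wz": 0}
    - {"hand": 0.75, "tx": 0, "ty": 0, "tz": 0.036, "wx": 0, "wy": 0, "wz": 0}
    - {"hand": 0.75, "tx": 0, "ty": 0, "tz": 0.054, "wx": 0, "wy": 0, "wz": 0}
    - {"hand": 0.75, "tx": 0, "ty": 0, "tz": 0.066, "wx": 0, "wy": 0, "wz": 0}
    - {"hand": 0.75, "tx": 0, "ty": 0, "tz": 0.066, "wx": 0, "wy": 0, "wz": 0}

```text
time_s: 10.25
ee_pos: [534.7, -320.7, 87.8]
ee_rot: [3.129, -0.277, -0.005]
contact_force: [0.1, -0.1, 0.2]
width: 0.751
```

Run:
```python
from h import *
im,dp,p=wrist("w4")
go(535.1,-320.7,89,-100.1)
```

```text
t 10.3 pos [ 535.1 -321.1   88.7] psi -100.1 tilt [-0.002  0.001 -1.   ] w 0.75 q [-0.03  0.72  0.76  1.78 -0.62  0.9  -0.74] F [-0.4 -0.5  0.1]
T [-0.     -0.0004 -0.0003] W [ 0.0007  0.0011 -0.0004]
```

View pics/w4.png

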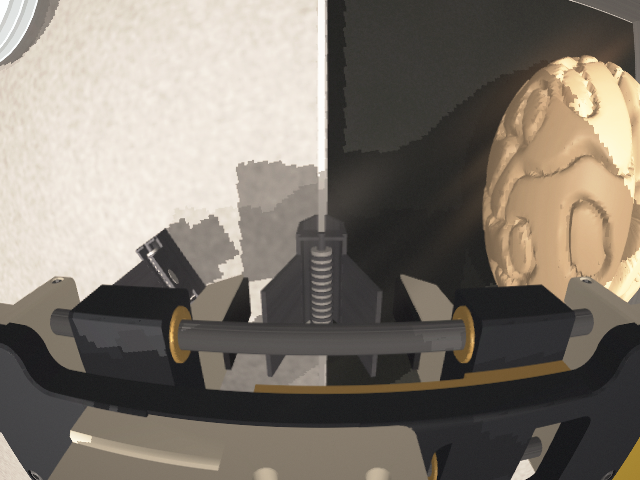

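The wings span columns 263-382 and sit centred between the open pads, so I squeeze.

carry_out:
  motion:
    - {"hand": 0.5, "tx": 0, "ty": 0, "tz": 0, "wx": 0, "wy": 0, "wz": 0}
    - {"hand": 0.3, "tx": 0, "ty": 0, "tz": 0, "wx": 0, "wy": 0, "wz": 0}
    - {"hand": 0.15, "tx": 0, "ty": 0, "tz": 0, "wx": 0, "wy": 0, "wz": 0}
    - {"hand": 0.1, "tx": 0, "ty": 0, "tz": 0, "wx": 0, "wy": 0, "wz": 0}
    - {"hand": 0.1, "tx": 0, "ty": 0, "tz": 0, "wx": 0, "wy": 0, "wz": 0}
  grip_force: 26

```text
time_s: 10.92
ee_pos: [535.9, -322.2, 90.3]
ee_rot: [3.127, -0.278, 0.001]
contact_force: [0.1, 8.3, 15.9]
width: 0.259
```

carry_out:
  motion:
    - {"hand": 0.1, "tx": 0, "ty": 0, "tz": 0, "wx": 0, "wy": 0, "wz": 0}
    - {"hand": 0.1, "tx": 0, "ty": 0, "tz": 0, "wx": 0, "wy": 0, "wz": 0}
    - {"hand": 0.1, "tx": 0, "ty": 0, "tz": 0, "wx": 0, "wy": 0, "wz": 0}
    - {"hand": 0.1, "tx": 0, "ty": 0, "tz": 0, "wx": 0, "wy": 0, "wz": 0}
    - {"hand": 0.1, "tx": 0, "ty": 0, "tz": 0, "wx": 0, "wy": 0, "wz": 0}

```text
time_s: 11.55
ee_pos: [536.0, -322.4, 90.4]
ee_rot: [3.127, -0.278, 0.002]
contact_force: [0.2, -1.3, 2.3]
width: 0.234
```

Run:
```python
from h import *
im,dp,p=wrist("w5")
go(535.1,-320.7,89,-100.1)
```

```text
t 11.6 pos [ 536.  -322.4   90.5] psi -100.2 tilt [ 0.001  0.002 -1.   ] w 0.234 q [-0.03  0.71  0.76  1.78 -0.62  0.9  -0.74] F [ 0.3 -0.6  3.3]
T [-0.0012 -0.0015  0.0014] W [ 0.0015 -0.0009 -0.0006]
```

View pics/w5.png

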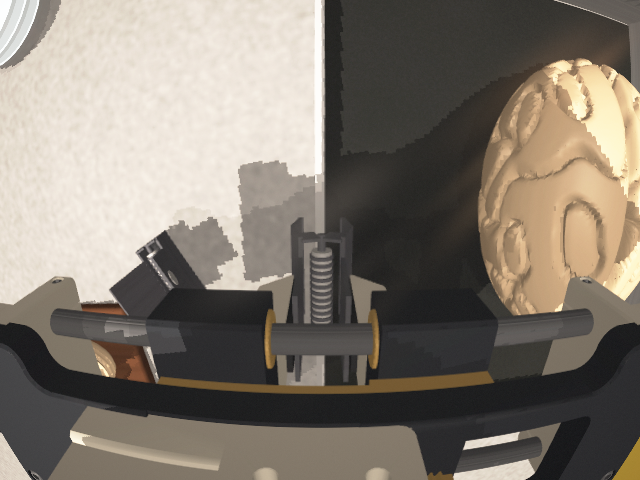

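Width is 21.5 mm, so the wings are parallel and the jaws fully open. I lift straight up.

carry_out:
  motion:
    - {"hand": 0.1, "tx": 0, "ty": 0, "tz": -0.01, "wx": 0, "wy": 0, "wz": 0}
    - {"hand": 0.1, "tx": 0, "ty": 0, "tz": -0.025, "wx": 0, "wy": 0, "wz": 0}
    - {"hand": 0.1, "tx": 0, "ty": 0, "tz": -0.045, "wx": 0, "wy": 0, "wz": 0}
    - {"hand": 0.1, "tx": 0, "ty": 0, "tz": -0.07, "wx": 0, "wy": 0, "wz": 0}
    - {"hand": 0.1, "tx": 0, "ty": 0, "tz": -0.09, "wx": 0, "wy": 0, "wz": 0}

```text
time_s: 12.22
ee_pos: [536.1, -322.4, 182.6]
ee_rot: [3.126, -0.278, 0.004]
contact_force: [0.3, -0.8, -1.2]
width: 0.234
```

carry_out:
  motion:
    - {"hand": 0.1, "tx": 0, "ty": 0, "tz": -0.015, "wx": 0, "wy": 0, "wz": 0}
    - {"hand": 0.1, "tx": 0, "ty": 0, "tz": -0.03, "wx": 0, "wy": 0, "wz": 0}
    - {"hand": 0.1, "tx": 0, "ty": 0, "tz": -0.03, "wx": 0, "wy": 0, "wz": 0}
    - {"hand": 0.1, "tx": 0, "ty": 0, "tz": -0.03, "wx": 0, "wy": 0, "wz": 0}
    - {"hand": 0.1, "tx": 0, "ty": 0, "tz": -0.03, "wx": 0, "wy": 0, "wz": 0}

```text
time_s: 12.85
ee_pos: [535.7, -322.0, 211.8]
ee_rot: [3.127, -0.278, 0.002]
contact_force: [-0.1, 0.1, -0.9]
width: 0.237
```

Run:
```python
from h import *
from station import ctrl
im,dp,p=wrist("w6")
im2,dp2=ctrl.read_camera("scene"); cv2.imwrite("pics/s6.png",cv2.resize(im2[100:340,120:440],(800,600),interpolation=cv2.INTER_CUBIC)); 
go(492.5,18,210,-5)
imt,dpt=ctrl.read_camera("top"); cv2.imwrite("pics/t6.png",cv2.resize(imt[200:330,180:480],(800,347),interpolation=cv2.INTER_CUBIC)); pickle.dump((imt,dpt,ctrl.camera_params("top")),open("t6.pkl","wb"))
```

```text
t 12.95 pos [ 535.8 -322.2  212. ] psi -100.2 tilt [ 0.002  0.003 -1.   ] w 0.236 q [-0.1   0.58  0.87  1.67 -0.49  1.12 -0.84] F [-0.8 -0.1 -0.5]
T [-0.1026 -0.3272  0.001 ] W [ 2.2000e-03  5.0000e-04 -1.0574e+00]
```

View pics/w6.png

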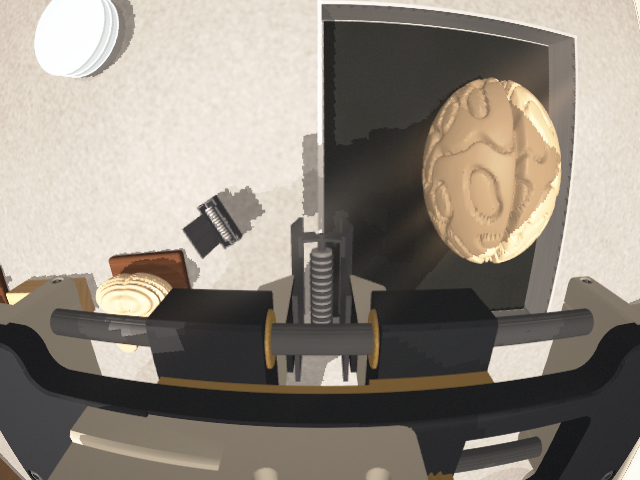

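View pics/s6.png

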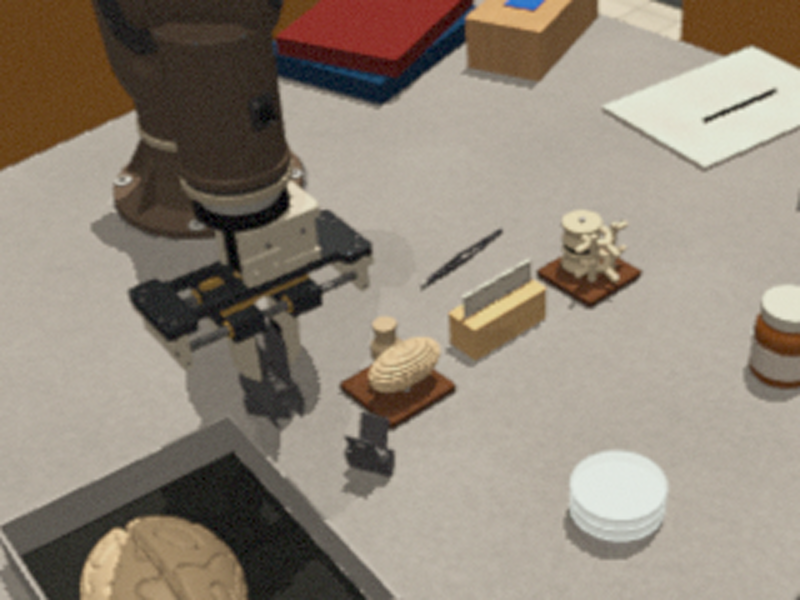

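View pics/t6.png

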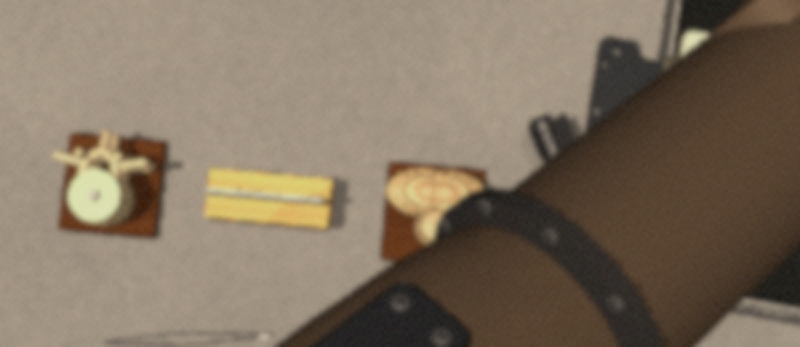

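The block stands in line between the models, square and clear on both sides. The clip hangs level between the pads, off the rim. I measure the clip in the tool frame and the card as it stands now.

Run:
```python
from h import *
im,dp,p=pickle.load(open("w6.pkl","rb")); Tc=p["T_tool_cam"]
q=dict(p); q["world_from_camera"]=Tc; P=wcloud(q,dp)  # tool coords
s=P[245:320,280:365].reshape(-1,3); s=s[(abs(s[:,1])<40)&(s[:,2]<90)&(s[:,2]>-30)]
for lo,hi in((-30,5),(5,20),(20,40),(40,60),(60,80)):
    t=s[(s[:,2]>lo)&(s[:,2]<hi)]
    if len(t): print(lo,len(t),np.round(np.percentile(t,[1,50,99],axis=0),1).tolist())
c=P[255:318,316:327].reshape(-1,3); print("coil",np.round(np.nanpercentile(c,[5,50,95],axis=0),1).tolist())
u,v=(np.array([295,347,301,345]),np.array([225,222,370,370]))
# old w5 compare coil
im5,dp5,p5=pickle.load(open("w5.pkl","rb")); P5=wcloud(q,dp5); c=P5[255:318,316:327].reshape(-1,3); print("coil5",np.round(np.nanpercentile(c,[5,50,95],axis=0),1).tolist())
im,dp,p=pickle.load(open("t6.pkl","rb")); W=cloud(p,dp)
# block px: u 180+205*.375=257..305 ; v 200+165*.375=262..286
b=W[256:292,250:312].reshape(-1,3); t=b[(b[:,2]>40)&(b[:,2]<50)]; print("block",cv2.minAreaRect(t[:,:2].astype(np.float32)))
k=b[b[:,2]>60]; print("card",len(k),np.round(k.mean(0),1),np.round(k.max(0),1)); l=cv2.fitLine(k[:,:2].astype(np.float32),cv2.DIST_HUBER,0,.01,.01).ravel(); print(l,"yaw",-np.degrees(np.arctan(l[0]/l[1])))
```

```text
-30 1262 [[4.4, -16.1, -15.5], [12.3, 8.8, -7.4], [19.4, 16.7, 4.8]]
5 717 [[-4.5, -17.9, 5.1], [12.2, 8.9, 12.3], [19.4, 18.5, 19.8]]
20 2234 [[-14.2, -15.3, 20.4], [9.1, -0.2, 31.4], [23.9, 15.4, 39.2]]
40 221 [[2.3, -15.9, 40.2], [11.7, 13.2, 46.2], [20.8, 15.9, 52.2]]
60 146 [[-31.3, -10.9, 66.1], [-8.1, 10.3, 67.6], [12.3, 10.8, 69.3]]
coil [[-11.3, -2.6, 29.5], [4.2, -0.2, 30.8], [18.7, 2.2, 32.1]]
coil5 [[-11.2, -2.6, 29.6], [4.2, -0.2, 30.8], [18.6, 2.2, 32.0]]
block ((493.2001647949219, 17.82384490966797), (110.21161651611328, 44.01592254638672), 85.00300598144531)
card 78 [492.8  17.3  73.4] [498.1  67.   80.8]
[8.9012749e-02 9.9603051e-01 4.9315186e+02 2.1317650e+01] yaw -5.1068134
```

Coil top is at tool z≈30, so the pin is 35 mm ahead of the TCP, and it is centred within 0.5 mm. The block is at (493,18) with yaw -5.0°. Target TCP is (492.8, 18, 131), approached first at z=210.

carry_out:
  motion:
    - {"hand": 0.1, "tx": -0.005, "ty": -0.02, "tz": 0, "wx": 0, "wy": 0, "wz": -0.09}
    - {"hand": 0.1, "tx": -0.015, "ty": -0.05, "tz": 0, "wx": 0, "wy": 0, "wz": -0.19}
    - {"hand": 0.1, "tx": -0.028, "ty": -0.09, "tz": 0, "wx": 0, "wy": 0, "wz": -0.29}
    - {"hand": 0.1, "tx": -0.04, "ty": -0.13, "tz": 0, "wx": 0, "wy": 0, "wz": -0.39}
    - {"hand": 0.1, "tx": -0.055, "ty": -0.17, "tz": 0, "wx": 0, "wy": 0, "wz": -0.49}

```text
time_s: 13.62
ee_pos: [511.5, -143.9, 211.5]
ee_rot: [2.999, 0.924, 0.001]
contact_force: [1.0, -0.1, -1.0]
width: 0.23
```

Run:
```python
from h import *
go(492.8,18,210,-5)
```

```text
t 13.62 pos [ 511.5 -143.9  211.5] psi -55.8 tilt [-0.     0.003 -1.   ] w 0.23 q [-0.36  0.37  0.71  1.9  -0.29  0.98 -0.49] F [ 1.  -0.1 -1. ]
T [ 0.0756 -0.1444  0.001 ] W [ 0.0019  0.0013 -0.5641]
```

carry_out:
  motion:
    - {"hand": 0.1, "tx": 0.018, "ty": -0.035, "tz": 0, "wx": 0, "wy": 0, "wz": -0.1}
    - {"hand": 0.1, "tx": 0.035, "ty": -0.07, "tz": 0, "wx": 0, "wy": 0, "wz": -0.21}
    - {"hand": 0.1, "tx": 0.053, "ty": -0.1, "tz": 0, "wx": 0.001, "wy": 0, "wz": -0.32}
    - {"hand": 0.1, "tx": 0.068, "ty": -0.13, "tz": 0, "wx": 0.001, "wy": 0.001, "wz": -0.43}
    - {"hand": 0.1, "tx": 0.076, "ty": -0.144, "tz": 0, "wx": 0.002, "wy": 0.001, "wz": -0.53}

```text
time_s: 14.25
ee_pos: [492.9, 19.8, 210.9]
ee_rot: [-2.364, -2.068, 0.0]
contact_force: [0.0, -0.1, -0.5]
width: 0.231
```

Run:
```python
from h import *
go(492.8,18,210,-5)
```

```text
t 14.25 pos [492.9  19.8 210.9] psi -7.6 tilt [ 0.    -0.001 -1.   ] w 0.231 q [-0.53  0.27  0.48  1.97 -0.16  0.93 -0.11] F [ 0.  -0.1 -0.5]
T [-0.0018  0.0001  0.0009] W [-0.0004 -0.0002 -0.0294]
```

carry_out:
  motion:
    - {"hand": 0.1, "tx": -0.002, "ty": 0, "tz": 0.001, "wx": 0, "wy": 0, "wz": -0.029}
    - {"hand": 0.1, "tx": -0.002, "ty": 0, "tz": 0.01, "wx": 0, "wy": 0, "wz": -0.029}
    - {"hand": 0.1, "tx": -0.002, "ty": 0, "tz": 0.02, "wx": 0, "wy": 0, "wz": -0.029}
    - {"hand": 0.1, "tx": -0.002, "ty": 0, "tz": 0.025, "wx": 0, "wy": 0, "wz": -0.029}
    - {"hand": 0.1, "tx": -0.002, "ty": 0, "tz": 0.025, "wx": 0, "wy": 0, "wz": -0.029}

```text
time_s: 14.88
ee_pos: [492.3, 17.6, 185.3]
ee_rot: [-2.317, -2.12, 0.002]
contact_force: [-0.7, -0.2, -1.0]
width: 0.236
```

Run:
```python
from h import *
from station import ctrl
im,dp,p=wrist("w7")
im2,dp2=ctrl.read_camera("scene"); cv2.imwrite("pics/s7.png",cv2.resize(im2[140:290,220:420],(800,600),interpolation=cv2.INTER_CUBIC)); 
go(492.8,18,131,-5)
```

```text
t 14.97 pos [492.7  17.8 185.9] psi -5.1 tilt [ 0.    -0.001 -1.   ] w 0.231 q [-0.51  0.31  0.46  2.   -0.18  0.87 -0.04] F [-0.4 -0.2 -0.2]
T [0.0002 0.0001 0.0549] W [-0.0003 -0.0001 -0.0006]
```

View pics/w7.png

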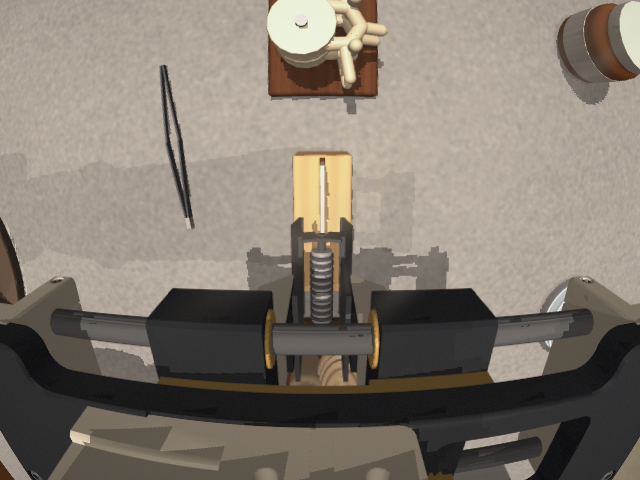

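View pics/s7.png

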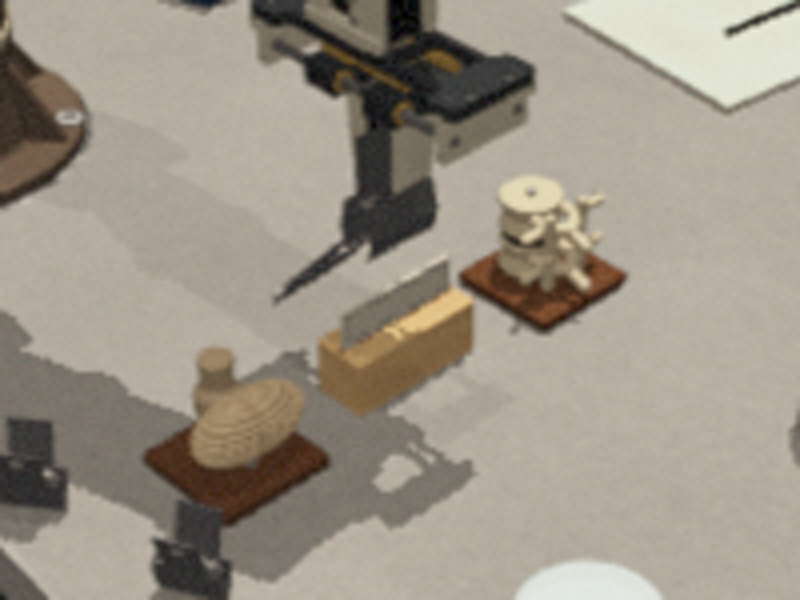

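The card line (column 322) lies right under the coil (column 321), centred between the jaws. I descend gently.

carry_out:
  motion:
    - {"hand": 0.1, "tx": 0, "ty": 0, "tz": 0.008, "wx": 0, "wy": 0, "wz": 0}
    - {"hand": 0.1, "tx": 0, "ty": 0, "tz": 0.016, "wx": 0, "wy": 0, "wz": 0}
    - {"hand": 0.1, "tx": 0, "ty": 0, "tz": 0.024, "wx": 0, "wy": 0, "wz": 0}
    - {"hand": 0.1, "tx": 0, "ty": 0, "tz": 0.032, "wx": 0, "wy": 0, "wz": 0}
    - {"hand": 0.1, "tx": 0, "ty": 0, "tz": 0.035, "wx": 0, "wy": 0, "wz": 0}

```text
time_s: 15.6
ee_pos: [492.4, 17.7, 150.2]
ee_rot: [-2.317, -2.121, 0.002]
contact_force: [-0.1, -0.4, -0.6]
width: 0.233
```

Run:
```python
from h import *
go(492.8,18,131,-5)
```

```text
t 15.6 pos [492.4  17.7 150.2] psi -5.1 tilt [-0.    -0.001 -1.   ] w 0.233 q [-0.49  0.36  0.44  2.04 -0.21  0.79 -0.01] F [-0.1 -0.4 -0.6]
T [0.0003 0.0004 0.0192] W [-0.0009  0.0001 -0.0006]
```

carry_out:
  motion:
    - {"hand": 0.1, "tx": 0, "ty": 0, "tz": 0.005, "wx": 0, "wy": 0, "wz": 0}
    - {"hand": 0.1, "tx": 0, "ty": 0, "tz": 0.01, "wx": 0, "wy": 0, "wz": 0}
    - {"hand": 0.1, "tx": 0, "ty": 0, "tz": 0.015, "wx": 0, "wy": 0, "wz": 0}
    - {"hand": 0.1, "tx": 0, "ty": 0, "tz": 0.019, "wx": 0, "wy": 0, "wz": 0}
    - {"hand": 0.1, "tx": 0, "ty": 0, "tz": 0.019, "wx": 0, "wy": 0, "wz": 0}

```text
time_s: 16.23
ee_pos: [492.2, 17.7, 130.9]
ee_rot: [-2.316, -2.12, 0.002]
contact_force: [-0.1, -1.2, -1.8]
width: 0.233
```

carry_out:
  motion:
    - {"hand": 0.1, "tx": 0, "ty": 0, "tz": 0, "wx": 0, "wy": 0, "wz": 0}
    - {"hand": 0.1, "tx": 0, "ty": 0, "tz": 0, "wx": 0, "wy": 0, "wz": 0}
    - {"hand": 0.1, "tx": 0, "ty": 0, "tz": 0, "wx": 0, "wy": 0, "wz": 0}
    - {"hand": 0.1, "tx": 0, "ty": 0, "tz": 0, "wx": 0, "wy": 0, "wz": 0}
    - {"hand": 0.1, "tx": 0, "ty": 0, "tz": 0, "wx": 0, "wy": 0, "wz": 0}

```text
time_s: 16.85
ee_pos: [492.2, 17.7, 130.9]
ee_rot: [-2.316, -2.12, 0.002]
contact_force: [-0.1, -1.8, -0.8]
width: 0.237
```

Run:
```python
from h import *
from station import ctrl
im,dp,p=wrist("w8")
im2,dp2=ctrl.read_camera("scene"); cv2.imwrite("pics/s8.png",cv2.resize(im2[140:290,220:420],(800,600),interpolation=cv2.INTER_CUBIC)); 
go(492.8,18,131,-5)
print(ctrl.state()["dq"])
W=wcloud(p,dp)
c=W[255:318,316:327].reshape(-1,3); print("coil",np.round(np.nanpercentile(c,[5,50,95],axis=0),1).tolist())
b=W[150:240,270:380].reshape(-1,3)
a=b[(b[:,2]>66)&(b[:,2]<80)&(b[:,1]>50)]; print("card",len(a),np.round(np.percentile(a,[5,50,95],axis=0),1).tolist() if len(a) else 0)
ca=ctrl.camera_params("scene"); S=cloud(ca,dp2)
for X in ((492.8,18,75),(492.8,18,60)): print(np.round(proj(ca,np.array(X)),1))
```

```text
t 16.95 pos [492.2  17.7 130.9] psi -5.1 tilt [-0.    -0.002 -1.   ] w 0.234 q [-0.48  0.39  0.43  2.06 -0.23  0.75  0.01] F [-0.4 -0.2 -0.7]
T [ 0.0004  0.0005 -0.0001] W [-0.0012  0.0002 -0.0007]
[ 0.00114533  0.00205491 -0.00060487 -0.00015125  0.00030986 -0.00142208
  0.00232723]
coil [[490.5, 5.1, 98.9], [493.4, 20.5, 100.2], [496.2, 34.8, 101.4]]
card 204 [[495.9, 51.2, 70.9], [497.5, 60.8, 74.6], [499.2, 69.4, 75.7]]
[318.5 211.4]
[318.6 215.8]
```

View pics/w8.png

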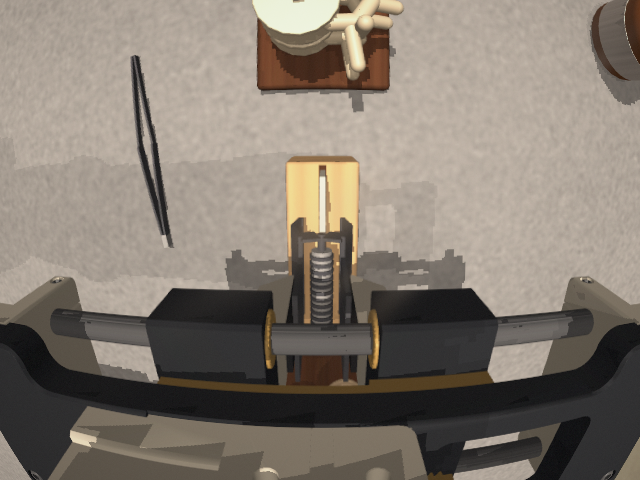

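View pics/s8.png

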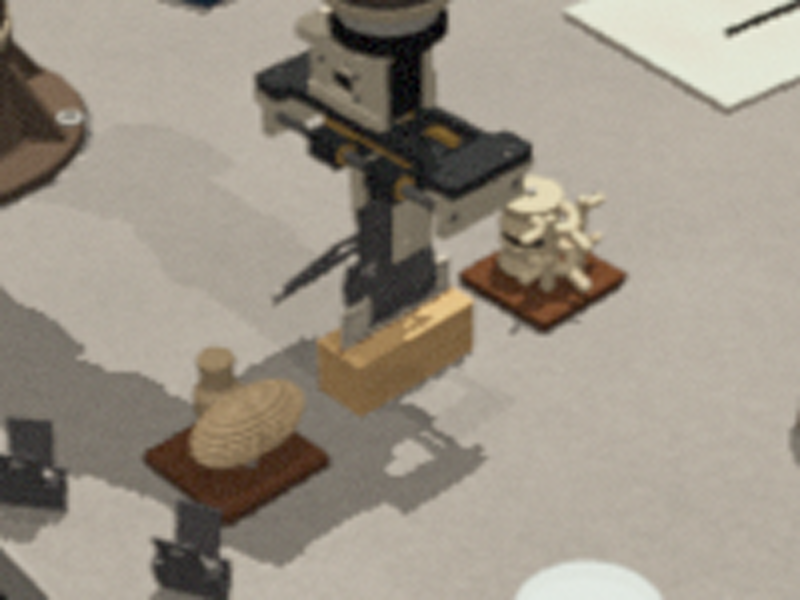

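The card (seen at x=497.5, y=61) lies within 0.5 mm of the clip's mid-plane, and the lips sit about 15 mm below its top edge. Nothing touches and the arm is still, so I hand in.

```bash
python3 -c "
from station import ctrl
print(ctrl.finish_job())"
```

```text
the job is handed in; nothing more can be done
None
```

I set the label block down between the models and lifted the large clip off the pan rim. It is now held squeezed open astride the middle of the card, and I handed the job in after about 17 s of the 58 s.

**Block:** The last top view, taken before the clip came down, put its centre at (493, 18) mm and its yaw at -5.0°. The midpoint of the plinths is (492.5, 18) at -5.1°, and about 45 mm is clear on each side. The block has been released.

**Clip:**
- The grip opening is 21.5 mm, so the wings are parallel.
- The pin is at about 95.5 mm, which leaves the card about 15 mm deep in the mouth.
- The card lies within about 0.5 mm of the clip's mid-plane and within about 2 mm of its middle.
- The remaining force on the wrist was about 1 N, roughly the clip's own weight, with no sign of it touching the card.

**Small disagreements:** The top and wrist cameras differed by up to 4 mm on the block's first position and about 1 mm on the clip's. I used values between or from the closer view. The hand rose about 2 mm as it squeezed the wings, and I allowed for that. I saw no model or other thing moved in the last pictures.

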